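# Put the emergency torch from the shoe-rack crate on charge

### The job

The emergency torch stands lamp-down in the teal crate: lift it out, stand it upright on the rack top beside the crate and let go, then take it afresh and lay it on its side in both saddles of the charging cradle, tail end home against the dock's charging contacts. Put it down without letting it drop or topple. Once it lies there released, press the dock's green test button fully down and let it come up again; leave the other things on the rack where they are.

Things in the scene. Friction and masses are not known exactly. Their poses are not given: they have to be found in the camera images.
- torch: Round hand torch, 185 mm long, about 260 g: black lamp head 46 mm in diameter for 30 mm, a cone of 12 mm, then a plain orange barrel 34 mm in diameter with a black tail. Origin: centre of the flat lens face; z runs along the torch from lens to tail. It starts standing lens down (z up) on the crate floor, tail 39 mm above the rim. Balance point about 85 mm from the lens. Roll does not matter.
- torch_tail (a point): Centre of the torch's flat tail end (with the brass charging ring), on its axis 185 mm from the lens face.
- crate: Teal ventilated plastic crate, fixed, open on top: 250 mm (its x) by 200 mm (its y) outside, 150 mm high, walls and floor 4 mm, rolled rim 4 mm wider all round. Origin: centre of its underside, z up. The torch stands in it, not far from the middle; it is otherwise empty.
- cradle: Charging cradle, fixed. Origin: underside centre; z up; x runs along the seated torch from the dock (-x) to the lamp end (+x). Base plate 10 mm thick, 88 mm wide, x = -110 to 122 mm. White dock block 66 mm wide, 68 mm high, x = -110 to -35 mm. Between the saddles nothing rises above the base plate; the lamp head overhangs its +x end.
- saddle_near (a point): Axis point over the saddle nearer the dock (cradle x = -5 mm), 50 mm above the rack top. Each saddle is a rubber-faced upright vee, 12 mm long along x; the 34 mm barrel rests in it with its axis through this point. Its arms reach 23 mm to each side and end just below axis height.
- saddle_far (a point): The same point over the other saddle (cradle x = 98 mm). The seated torch's lamp head lies beyond it.
- contact (a point): Middle of the contact face on the dock, on the axis of the seated torch, 50 mm above the rack top; axes as the cradle's. The tail end of the seated torch touches here, with the torch's z axis pointing to the cradle's -x.
- test_button (a joint): Travel of the dock's green test button, m: 0 up, 0.006 fully down. Springs back; fully down takes about 5 N.
- test_button_top (a point): Centre of the top of the green button (28 mm in diameter, in a black collar 44 mm in diameter), pressed straight down; 84 mm above the rack top when up, at cradle x = -72 mm, y = 0.
- jar: Bystander: frosted glass spice jar with a steel lid, 48 mm in diameter, 88 mm high, standing. Origin under its centre.
- ramekin: Bystander: white ceramic ramekin, 82 mm in diameter, 44 mm high. Origin under its centre.
- polish_tin: Bystander: round shoe-polish tin, 77 mm in diameter, 24 mm high. Origin under its centre.
- wall_hook: Bystander: small chrome hook on a plate of 50 by 32 mm, lying plate down, 38 mm high. Origin under the plate's centre.
- door_latch: Bystander: swing-door cabinet latch, white body 62 by 26 mm with a steel tongue at its x end, 24 mm high. Origin under the body's centre.
- shoe_brush: Bystander: wooden shoe brush, 150 by 46 mm, 38 mm high, lying on its bristles along its x. Origin under its centre.
Things that resemble listed ones, but are neither listed nor needed, are in the scene too. Leave any purple look-alike of the torch alone.

How it is judged:
On the way, in this order (a step that is already met when the one before it is completed fails the run):
1. the torch stands upright on the rack top, outside the crate, let go (horizontal distance between torch and crate above 0.12 m and height (world z) of torch below 0.01 m and angle between torch's own z axis and vertical below 0.1 rad and height (world z) of torch_tail above 0.17 m and contact force between the fingers and torch below 0.1 N), for 0.2 s.
2. the torch lies in both saddles, tail end home on the contacts, let go (x of torch_tail in the frame of contact between -0.003 and 0.005 m and y of torch_tail in the frame of contact between -0.005 and 0.005 m and y of torch in the frame of contact between -0.005 and 0.005 m and z of torch_tail in the frame of contact between -0.005 and 0.005 m and z of torch in the frame of contact between -0.005 and 0.005 m and contact force between the fingers and torch below 0.1 N), for 0.2 s.
3. with the torch lying there, the test button is pressed fully down (value of joint test_button above 0.0052 m and x of torch_tail in the frame of contact between -0.003 and 0.005 m and y of torch_tail in the frame of contact between -0.005 and 0.005 m and y of torch in the frame of contact between -0.005 and 0.005 m and z of torch_tail in the frame of contact between -0.005 and 0.005 m and z of torch in the frame of contact between -0.005 and 0.005 m), for 0.04 s.
At the end, for the whole second after the job is handed in: The torch lies at rest in both saddles, released: its tail end within 5 mm of the contact face, both ends of its axis within 5 mm of the seat axis sideways and in height, tail towards the dock; the test button is up again (within 1 mm) (all of step 2 and value of joint test_button below 0.001 m and linear speed of torch below 0.02 m/s); the robot touches nothing.
It fails at once if the torch drops, topples or is knocked (faster than 0.45 m/s while no finger holds it) (linear speed of torch above 0.45 m/s and contact force between the fingers and torch below 0.1 N).
It fails at once if a bystander (jar, ramekin, polish tin, hook, latch or brush) is moved more than 30 mm, or the jar is tipped (distance of any of jar, ramekin, polish_tin, wall_hook, door_latch, shoe_brush from where it was at the start of the episode above 0.03 m or angle between jar's own z axis and vertical above 0.4 rad).
It also fails if it takes over 72 s, if anything falls off the work surface, if the arm or the gripper's body presses on something with over 40 N, if the wrist force passes 120 N, or if a joint passes its speed limit or range.

### The arm

A 7-joint arm with a two-finger parallel gripper is mounted at the origin on the work surface. World frame = base frame: x ahead of the robot, y to its left, z up, the work surface at z = 0. Lengths are in m, angles in rad, forces in N, time in s.
With the tool pointing down it reaches from about 0.35 to 0.9 m from the base axis. Payload 8.1 kg.
Tool frame: the origin (TCP) lies midway between the tips of the shut fingers; the grasp point (between the pads) lies 19 mm behind it (manip.grip_point_offset is the distance from the TCP to the grasp point, in m); z points along the fingers, y is the line along which they close (so a half turn about z gives the same grasp; the last joint's range is limited). The gripper opens to 92 mm and grips with 3 to 60 N. Pads are 19 mm wide; open, the fingers measure 130 mm over their backs; the gripper's body (75 mm by 190 mm) begins 47 mm behind the grasp point.
Start: joints at [-1.279, 0.434, 0.025, 1.573, -0.012, 1.134, -0.075], TCP at [0.24, 0.577, 0.227] pointing down, gripper open.
Joint ranges: [-2.62, 2.62], [-0.44, 2.09], [-1.27, 1.32], [0.08, 2.57], [-1.32, 4.46], [0.12, 2], [-2.74, 2.74]. Speed limits (rad/s): [2.22, 2.22, 3.01, 3.01, 3.14, 3.14, 3.14].

### API

Orientations are given as a rotation vector (axis times angle).
In Python, from rig import manip gives the robot as it stands. Calls block until the motion is done:
- manip.move_pose(position, orientation): joint-space move of the TCP to a pose.
- manip.move_l(position, attitude=None, rate=0.15, contact_N=None): straight line of the TCP; attitude=None keeps the orientation; rate is the mean speed in m/s. With contact_N (N) it stops when the force on the tool has changed by that much, and returns True; else False.
- manip.set_joints(angles): joint-space move.
- manip.move_gripper(opening): finger opening in m; the grip force is fixed at half the most; returns when the fingers have stopped.
- manip.wait(seconds).
- manip.solve_ik(position, orientation): joint angles nearest the present ones, or None.
- manip.read_state(): the state.
- manip.read_camera(name): name is "scene" or "top"; returns (picture, depth): 384x512x3 uint8, blue, green, red; 384x512 float32, m along the optical axis (not along the pixel's ray), 0 where there is no reading.
- manip.camera_model(name): a dict with "camera_matrix" (3x3 intrinsics, pixels), "pose" (4x4, takes a point from camera to world coordinates). Camera axes: x right, y up, looking along -z (the intrinsics and any distortion apply to the point x, -y, -z); pixel columns grow to the right and rows downward; lengths in m; the calibration is good to about 2 mm. A picture is of the moment at which its call begins. camera_model takes no time and is no camera call.
A pose or a line that the arm cannot do raises manip.IKError and nothing moves.
- manip.close_job(): hands the job in; it is judged then, once.
Trained networks look in the newest picture that a camera, given by its name, has taken for a name from the list of things; names that differ only in an ending like _2 or _b are one class to them, and where a whole thing is asked for, a point or a joint stands for the part that bears it (a point fixed in the world has none). Each returns a list of dicts, best first, with "p" (0 to 1); they miss things now and then, are a little off and sometimes report something else, mostly with a low value. They report only what shows in the picture. A call takes as long as a camera call. They do not tell look-alikes from the thing itself.
- manip.regions_of(target, camera): "mask" (384x512 bool, what is visible of it).
- manip.mark_of(target, camera): "position" ([x, y, z] in m, in world coordinates, good to about 4 mm: a listed point, or the origin of a listed thing).
The state is a dict: "clock": time; "joint_pos": joint angles; "dq": joint speeds; "joint_torque": joint torques, N m; "tcp_pos": TCP position; "tool_rot": TCP orientation; "wrist_force": force on the tool from outside, world axes, zero at the start; "torque": the same for the moment, N m; "opening": finger opening in m; "finger_force": force on a finger pad.
Only numpy, scipy, OpenCV 4.12 (cv2) and the standard library are available. Lean on these libraries where they do the work, as an engineer would, in place of code of your own. Each camera call takes 0.05 s, during which the arm holds its last target. There are 200 camera calls.

## Working session

There is one attempt and no reset: what is moved stays moved. The work goes in short steps, each a Python script; the robot and the scene stay as the last script left them, time stands still between calls to the robot, and variables do not carry over. Pictures are saved under pics/ and viewed, at most 10 in all, crops included, and the job is handed in when it is done.

```bash
ls; mkdir -p pics; python3 - <<'E'
from rig import manip
import cv2,numpy as np
for c in ("scene","top"):
    p,d=manip.read_camera(c); cv2.imwrite(f"pics/{c}0.png",p); np.save(f"{c}0.npy",d)
    m=manip.camera_model(c); print(c,np.round(m["camera_matrix"],1).tolist(),np.round(m["pose"],3).tolist(),[k for k in m])
    for t in ("torch","torch_tail","crate","cradle","saddle_near","saddle_far","contact","test_button_top","jar","ramekin","polish_tin","wall_hook","door_latch","shoe_brush"):
        print(t,[(round(r["p"],2),np.round(r["position"],3).tolist()) for r in manip.mark_of(t,c)])
s=manip.read_state();print(s["clock"],s["tool_rot"],s["wrist_force"])
E
```

```text
pics
scene [[429.6, 0.0, 250.7], [0.0, 429.6, 191.8], [0.0, 0.0, 1.0]] [[-0.284, -0.779, 0.56, 1.336], [0.959, -0.235, 0.158, 0.227], [0.008, 0.581, 0.814, 1.204], [0.0, 0.0, 0.0, 1.0]] ['camera_matrix', 'pose']
torch [(0.86, [0.504, 0.05, 0.001]), (0.68, [0.524, 0.229, 0.006])]
torch_tail [(0.91, [0.524, 0.229, 0.185])]
crate [(0.85, [0.544, 0.245, 0.002])]
cradle [(0.65, [0.545, -0.283, -0.003])]
saddle_near [(0.74, [0.54, -0.28, 0.05])]
saddle_far [(0.71, [0.456, -0.341, 0.05])]
contact [(0.74, [0.565, -0.261, 0.051])]
test_button_top [(0.42, [0.597, -0.243, 0.083]), (0.24, [0.514, 0.528, -0.0])]
jar [(0.88, [0.752, 0.017, 0.001])]
ramekin [(0.86, [0.385, 0.008, 0.001]), (0.35, [0.779, -0.134, -0.004]), (0.2, [0.776, 0.185, 0.0])]
polish_tin [(0.93, [0.515, 0.528, 0.001])]
wall_hook [(0.49, [0.773, 0.185, 0.001])]
door_latch [(0.64, [0.78, -0.136, -0.002])]
shoe_brush [(0.93, [0.549, -0.51, 0.001])]
top [[481.3, 0.0, 251.7], [0.0, 481.3, 198.4], [0.0, 0.0, 1.0]] [[0.008, 0.99, -0.138, 0.318], [-1.0, 0.009, 0.007, 0.005], [0.008, 0.138, 0.99, 1.936], [0.0, 0.0, 0.0, 1.0]] ['camera_matrix', 'pose']
torch [(0.71, [0.503, 0.047, 0.001]), (0.54, [0.527, 0.234, 0.009])]
torch_tail [(0.5, [0.525, 0.236, 0.188]), (0.43, [0.508, 0.054, 0.188])]
crate [(0.95, [0.544, 0.248, -0.002]), (0.58, [0.774, 0.184, 0.001])]
cradle [(0.67, [0.534, -0.28, -0.001])]
saddle_near [(0.78, [0.543, -0.284, 0.047])]
saddle_far [(0.89, [0.462, -0.339, 0.051])]
contact [(0.7, [0.562, -0.262, 0.05])]
test_button_top [(0.6, [0.594, -0.238, 0.082])]
jar [(0.67, [0.761, 0.013, -0.0]), (0.6, [0.524, 0.235, 0.191])]
ramekin [(0.87, [0.392, 0.007, -0.0])]
polish_tin [(0.54, [0.514, 0.529, 0.002])]
wall_hook [(0.48, [0.773, 0.185, -0.001])]
door_latch [(0.58, [0.779, -0.133, 0.002])]
shoe_brush []
1.5 [ 6.16206164e-01  3.08053557e+00 -3.27948677e-05] [-0.05222708  0.66465056  0.33473302]
```

View pics/scene0.png

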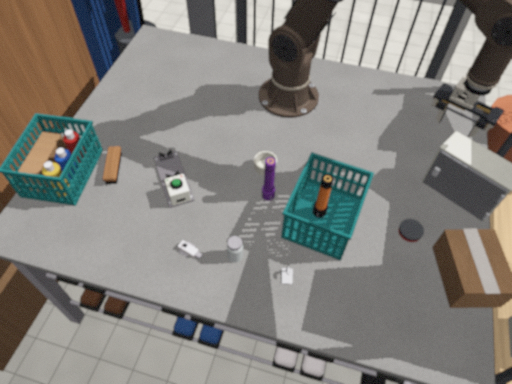

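View pics/top0.png

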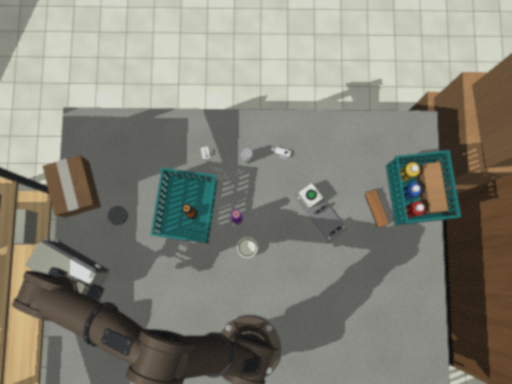

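Orange torch in the crate is at scene (323,195) / top (189,211). The purple look-alike stands free at scene (268,178) / top (236,216). The orange one fits because it is in the teal crate. The cradle and dock are at scene (175,185). Next I'll confirm with a crop, refine from depth, and probe IK.

```bash
cat > h.py <<'E'
from rig import manip
import numpy as np,cv2
from scipy.spatial.transform import Rotation as R
def cloud(c,d):
    m=manip.camera_model(c);K=np.array(m["camera_matrix"]);T=np.array(m["pose"])
    v,u=np.mgrid[:384,:512]
    P=np.stack([(u-K[0,2])/K[0,0]*d,-(v-K[1,2])/K[1,1]*d,-d],-1)
    W=P@T[:3,:3].T+T[:3,3]; W[d==0]=np.nan
    return W
def rv(z,y):
    z=np.array(z,float);z/=np.linalg.norm(z);y=np.array(y,float);y-=z*(y@z);y/=np.linalg.norm(y)
    return R.from_matrix(np.stack([np.cross(y,z),y,z],1)).as_rotvec()
def hd(a): a=np.radians(a);return np.array([np.cos(a),np.sin(a),0])
E
python3 - <<'E'
from h import *
im=cv2.imread("pics/scene0.png");cv2.imwrite("pics/crop.png",np.hstack([cv2.resize(im[140:260,230:380],None,fx=2.6,fy=2.6,interpolation=3),cv2.resize(im[130:250,110:260],None,fx=2.6,fy=2.6,interpolation=3)]))
for c in("scene","top"):
    W=cloud(c,np.load(c+"0.npy"));x,y,z=W[...,0],W[...,1],W[...,2]
    def rep(n,c0,r,a,b):
        m=(np.hypot(x-c0[0],y-c0[1])<r)&(z>a)&(z<b);P=W[m]
        mm=(P.max(0)+P.min(0))/2 if len(P) else 0
        print(c,n,m.sum(),np.round(P.mean(0),4) if len(P) else 0,np.round(mm,4))
    rep("tail",(.525,.234),.03,.182,.2); rep("barrel",(.525,.234),.04,.15,.18)
    rep("button",(.595,-.24),.03,.077,.095); rep("dock",(.595,-.24),.07,.06,.074)
    m=(np.abs(x-.54)<.16)&(np.abs(y-.25)<.16)&(z>.14)&(z<.165);pts=W[m][:,:2].astype(np.float32)
    print("crate",cv2.minAreaRect(pts))
    m=(np.hypot(x-.595,y+.24)<.07)&(z>.06)&(z<.074); print("dockrect",cv2.minAreaRect(W[m][:,:2].astype(np.float32)))
S=np.array([.55,-.13,.1])
for a in range(-120,121,15):
    h=hd(a);up=np.array([0,0,1.])
    for s in(1,-1):
        q=manip.solve_ik(S+h*.019,rv(h,s*np.cross(up,h)))
        if q is not None: print("pick",a,s,np.round(q,2))
far=np.array([.459,-.340]);bt=np.array([.5955,-.2405]);u=np.r_[(far-bt)/np.linalg.norm(far-bt),0]
for s in(1,-1):
    q=manip.solve_ik(np.r_[bt,.031]+u*.122,rv([0,0,-1],s*np.array([-u[1],u[0],0]))); print("place",s,q is not None and np.round(q,2))
    q=manip.solve_ik([.5255,.234,.141],rv([0,0,-1],s*hd(90)));print("grasp",s,q is not None and np.round(q,2))
print(u)
E
```

```text
scene tail 101 [0.5282 0.2327 0.1886] [0.5261 0.2328 0.1884]
scene barrel 66 [0.5385 0.233  0.1652] [0.5362 0.2329 0.1646]
scene button 55 [ 0.5979 -0.2369  0.0829] [ 0.5997 -0.2377  0.0827]
scene dock 296 [ 0.6017 -0.2348  0.0681] [ 0.5985 -0.2392  0.067 ]
crate ((0.5424697995185852, 0.24864143133163452), (0.20813468098640442, 0.2628170847892761), 82.73800659179688)
dockrect ((0.5967683792114258, -0.2374250888824463), (0.07637664675712585, 0.06606261432170868), 37.811161041259766)
top tail 69 [0.5236 0.2313 0.1903] [0.5238 0.2305 0.1901]
top barrel 11 [0.5139 0.2239 0.1672] [0.5194 0.2274 0.1673]
top button 59 [ 0.5958 -0.2377  0.0832] [ 0.5967 -0.2354  0.0851]
top dock 204 [ 0.5935 -0.237   0.0679] [ 0.5947 -0.2388  0.067 ]
crate ((0.5418374538421631, 0.24861256778240204), (0.2090872973203659, 0.258772075176239), 82.76409912109375)
dockrect ((0.5954483151435852, -0.2385198175907135), (0.07458698749542236, 0.06754229962825775), 38.10087966918945)
pick -120 1 [-0.7   1.37  0.74  1.42  0.39  1.61 -0.76]
pick -120 -1 [-0.32  1.22  0.02  1.38  0.81  1.95  1.97]
pick -105 1 [-0.83  1.33 
[... 890 characters left out ...]
7  0.92  1.43]
pick 60 1 [ 0.88  1.11 -0.16  1.85 -1.26  1.49 -1.78]
pick 60 -1 [ 0.88  1.11 -0.16  1.85 -1.26  1.49  1.36]
pick 75 1 [ 0.58  1.16  0.21  1.66 -1.24  1.87 -1.81]
pick 75 -1 [ 0.58  1.16  0.21  1.66 -1.24  1.87  1.33]
pick 90 1 [ 0.52  1.21  0.21  1.44 -1.09  1.99 -1.9 ]
pick 90 -1 [ 0.52  1.21  0.21  1.44 -1.09  1.99  1.24]
pick 105 1 [ 0.65  1.27 -0.16  1.21 -0.78  1.97 -2.13]
pick 105 -1 [ 0.61  1.27 -0.08  1.21 -0.82  2.    1.05]
place 1 [-0.05  0.73  0.8   1.9  -0.72  0.82  0.2 ]
grasp 1 [-0.57  0.44  0.08  1.81 -0.04  0.9   1.1 ]
place -1 [ 0.95  0.72 -0.71  1.82  0.61  0.84  2.14]
grasp -1 [-0.99  0.5   0.68  1.84 -0.39  0.93 -1.7 ]
[-0.80809559 -0.58905137  0.        ]
```

View pics/crop.png

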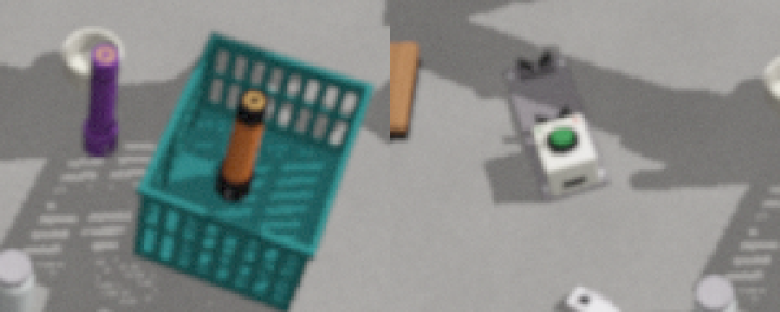

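The left half of the crop shows the orange torch in the crate at crop (240,150), so that one is the target. The purple one stands outside at (103,100). The right half shows the cradle with the green button at (562,140) and the saddles towards the top. Next I'll search for a standing spot and regrasp pose with a clear approach.

```bash
cat >> h.py <<'E'
UP=np.array([0,0,1.]);G=.019
YAW=37.;D=hd(YAW)            # D: towards dock (cradle -x)
CON=np.array([.5655,-.261,.05])
def pick(S,a,t,s,L=.105):    # torch upright at S, tool heading a, t deg below horizontal
    h=hd(a);t=np.radians(t);z=h*np.cos(t)-UP*np.sin(t)
    return np.r_[S[:2],L]+z*G, rv(z,s*np.cross(UP,h)), z
def place(t,s,L=.105,tail=None):
    t=np.radians(t);z=-UP*np.cos(t)-D*np.sin(t)*-1*-1 if False else -UP*np.cos(t)-D*np.sin(t)
    p=(CON if tail is None else tail)-D*(.185-L)
    return p+z*G, rv(z,s*np.cross(UP,D)), z
E
python3 - <<'E'
from h import *
for t in(0,20,35):
    for s in(1,-1):
        p,o,_=place(t,s);q=manip.solve_ik(p,o);print("place",t,s,q is not None and np.round(q,2))
    for S in((.40,-.12),(.5,-.12),(.62,-.08),(.68,-.06),(.45,.42)):
        for a in range(-105,106,15):
            for s in(1,-1):
                p,o,z=pick(S,a,t,s);q=manip.solve_ik(p,o)
                if q is not None and q[1]<1.3 and abs(q[2])<.8: print(t,S,a,s,np.round(q,2))
E
```

```text
place 0 1 [ 0.94  0.72 -0.71  1.81  0.61  0.85  2.15]
place 0 -1 [-0.05  0.73  0.78  1.9  -0.7   0.81  0.19]
0 (0.4, -0.12) -105 1 [-0.94  1.23  0.59  1.99  0.52  1.26 -1.1 ]
0 (0.4, -0.12) -105 -1 [-0.41  1.09 -0.15  1.95  0.84  1.74  1.56]
0 (0.4, -0.12) -90 1 [-1.06  1.22  0.55  2.17  0.71  1.09 -1.31]
0 (0.4, -0.12) -90 -1 [-0.5   1.09 -0.18  2.12  0.98  1.67  1.43]
0 (0.4, -0.12) -75 1 [-1.19  1.27  0.53  2.35  0.94  0.92 -1.59]
0 (0.4, -0.12) -75 -1 [-0.59  1.13 -0.2   2.31  1.12  1.61  1.24]
0 (0.4, -0.12) -60 1 [-0.99  1.25  0.14  2.52  1.28  1.23 -2.12]
0 (0.4, -0.12) -60 -1 [-0.71  1.22 -0.18  2.5   1.27  1.58  0.98]
0 (0.4, -0.12) 45 1 [ 1.18  1.11 -0.16  2.27 -1.28  1.37 -1.39]
0 (0.4, -0.12) 45 -1 [ 1.6   1.26 -0.68  2.23 -1.05  0.89  1.45]
0 (0.4, -0.12) 60 1 [ 0.68  1.15  0.39  2.12 -1.2   1.87 -1.36]
0 (0.4, -0.12) 60 -1 [ 1.13  1.09 -0.2   2.08 -1.05  1.4   1.5 ]
0 (0.4, -0.12) 75 1 [ 0.6   1.15  0.39  1.94 -1.06  1.92 -1.46]
0 (0.4, -0.12) 75 -1 [ 0.57  1.17  0.43  1.94 -1.07  1.95  1.7 ]
0 (0.4, -0.12) 90 1 [ 0.64  1.13  0.21  1.77 -0.88  1.88 -1.64]
0 (0.4, -0.12)
[... 16192 characters left out ...]
-1.6   0.8   0.42  1.89  0.82  0.94 -0.86]
35 (0.45, 0.42) -30 -1 [-1.05  0.8  -0.4   1.84  1.19  1.41  2.02]
35 (0.45, 0.42) -15 1 [-1.68  0.75  0.49  2.08  1.11  0.72 -0.99]
35 (0.45, 0.42) -15 -1 [-0.84  0.82 -0.71  2.01  1.48  1.49  1.99]
35 (0.45, 0.42) 0 1 [-1.75  0.74  0.6   2.27  1.64  0.54 -1.34]
35 (0.45, 0.42) 15 1 [-1.58  0.66  0.45  2.41  2.24  0.67 -1.67]
35 (0.45, 0.42) 15 -1 [-0.84  0.67 -0.52  2.35  1.98  1.15  1.93]
35 (0.45, 0.42) 30 1 [-1.1   0.6   0.01  2.49  2.55  0.91 -1.54]
35 (0.45, 0.42) 45 1 [-0.41  0.66 -0.61  2.48  2.77  0.96 -1.12]
35 (0.45, 0.42) 105 1 [-0.25  0.71 -0.16  1.99 -1.31  0.89 -2.13]
35 (0.45, 0.42) 105 -1 [-0.03  0.76 -0.47  1.97 -1.14  0.71  0.89]
```

Plan: stand the torch at (0.43, 0.46), left of the crate. Regrasp from the robot side at heading 15°, tilted 20° down, then rotate it into the cradle. I'll start with extraction and standing.

```bash
cat > a.py <<'E'
from h import *
T=np.array([.525,.2325]);S=np.array([.43,.46])
o=rv(-UP,hd(-7)); o2=rv(-UP,hd(45))
if manip.solve_ik([*S,.33],o2) is None: o2=rv(-UP,hd(45+180))
q=manip.solve_ik([*S,.33],o2); print(np.round(q,2))
manip.move_pose([*T,.27],o)
print(np.round(manip.read_state()["joint_pos"],2))
manip.move_l([*T,.145],rate=.12)
manip.move_gripper(.02)
s=manip.read_state();print(s["opening"],s["finger_force"],s["clock"])
manip.move_l([*T,.36],rate=.15)
manip.move_pose([*S,.33],o2)
z=manip.read_state();print(z["clock"],z["opening"],np.round(z["joint_pos"],2))
manip.move_l([*S,.165],rate=.12)
print(manip.move_l([*S,.135],rate=.02,contact_N=4))
z=manip.read_state();print(z["clock"],z["tcp_pos"],z["wrist_force"])
p,d=manip.read_camera("scene");cv2.imwrite("pics/s1.png",cv2.resize(p[60:300,250:512],None,fx=2,fy=2))
E
python3 a.py
```

```text
[-1.02  0.38  0.18  1.41 -0.07  1.36 -0.06]
[-0.86  0.33  0.46  1.67 -0.16  1.18 -0.47]
0.033478256958430805 29.996062852442265 5.2833
7.8417 0.033494081634164626 [-1.06  0.38  0.23  1.41 -0.09  1.36 -0.04]
True
10.4667 [0.42983777 0.45985125 0.14088302] [-1.77769956 -1.74995     5.70580101]
```

View pics/s1.png

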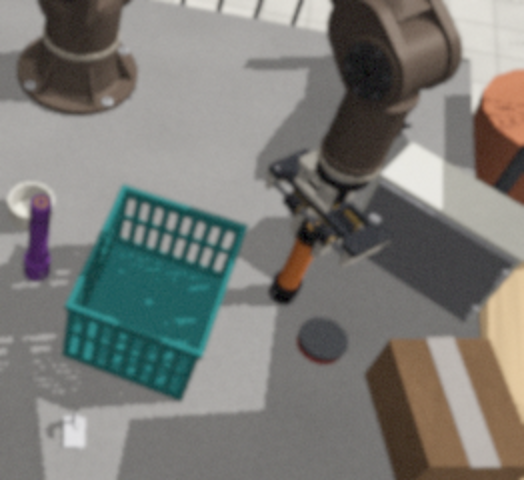

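The torch stands at crop (290,270), left of the crate, with the tin at (322,340) clear of it. I'll release it, check it, and go round to the side pre-grasp.

```bash
cat > b.py <<'E'
from h import *
S=np.array([.43,.46])
manip.move_gripper(.07)
manip.move_l([*S,.34],rate=.2)
for c in("scene","top"):
    p,d=manip.read_camera(c);W=cloud(c,d);x,y,z=W[...,0],W[...,1],W[...,2]
    m=(np.hypot(x-S[0],y-S[1])<.05)&(z>.17)&(z<.2);P=W[m];print(c,m.sum(),np.round((P.max(0)+P.min(0))/2,4),np.round(P.mean(0),4))
    print([(round(r["p"],2),np.round(r["position"],3).tolist()) for r in manip.mark_of("torch_tail",c)])
for L in(.105,):
  for a in(5,15,25):
    P,o,zz=pick(S,a,20,-1,L)
    for b in(0,.12):
        q=manip.solve_ik(P-b*zz,o);print(a,b,q is not None and np.round(q,2))
    q=manip.solve_ik(P-.17*zz+[0,0,.2],o);print(a,"hi",q is not None and np.round(q,2))
    q=manip.solve_ik(P+[0,0,.3],o);print(a,"lift",q is not None and np.round(q,2))
P,o,zz=place(20,-1)
for b in(0,.05,.25): q=manip.solve_ik(P+[0,0,b],o);print(b,q is not None and np.round(q,2))
print(manip.read_state()["clock"])
E
python3 b.py
```

```text
scene 120 [0.4321 0.4595 0.1804] [0.4359 0.4589 0.1828]
[(0.85, [0.506, 0.051, 0.184]), (0.72, [0.43, 0.457, 0.183]), (0.63, [0.752, 0.015, 0.002]), (0.54, [0.385, 0.01, 0.0])]
top 30 [0.4317 0.4549 0.1821] [0.4356 0.451  0.1842]
[(0.51, [0.432, 0.459, 0.186]), (0.5, [0.509, 0.053, 0.188])]
5 0 [-1.62  0.84  0.21  2.26  1.74  1.06  1.6 ]
5 0.12 [-1.88  0.74  0.21  2.32  1.45  1.09  1.69]
5 hi [-1.    0.47 -1.06  2.13  1.35  1.83  2.19]
5 lift [-1.17  0.25 -0.34  2.07  1.47  1.28  2.45]
15 0 [-1.3   0.82 -0.16  2.36  1.99  1.34  1.59]
15 0.12 [-1.45  0.73 -0.34  2.46  1.69  1.45  1.57]
15 hi [-0.93  0.3  -1.07  2.3   1.41  1.58  2.22]
15 lift [-2.38  0.23  1.17  2.26  1.6   0.75  2.39]
25 0 [-1.07  0.85 -0.34  2.45  2.25  1.5   1.63]
25 0.12 False
25 hi [-1.86 -0.01  0.02  2.52  1.49  1.19  2.24]
25 lift [-2.39  0.05  1.16  2.34  1.87  0.76  2.34]
0 [-0.15  0.81  0.72  1.76 -0.24  0.9  -0.32]
0.05 [-0.19  0.75  0.78  1.74 -0.23  0.99 -0.31]
0.25 [-0.3   0.58  0.98  1.53 -0.15  1.37 -0.26]
12.6417
```

```bash
cat > c.py <<'E'
from h import *
W=cloud("scene",np.load("scene0.npy"))
for r,c in((150,437),(180,430),(185,440),(215,485),(140,455),(185,505),(160,480)): print((r,c),np.round(W[r,c],3))
S=np.array([.43,.459]);P,o,zz=pick(S,10,20,-1)
hi=P-.17*zz+np.array([0,0,.2])
manip.move_gripper(.062)
manip.move_pose(hi,o)
q=np.array(manip.read_state()["joint_pos"]);print(np.round(q,2),manip.read_state()["clock"])
for b in(.14,.0): x=manip.solve_ik(P-b*zz,o);print(x is not None and np.round(x,2))
p,d=manip.read_camera("scene");cv2.imwrite("pics/s2.png",cv2.resize(p[0:270,212:512],None,fx=2,fy=2))
E
python3 c.py
```

```text
(150, 437) [0.13  0.6   0.005]
(180, 430) [0.312 0.572 0.04 ]
(185, 440) [0.321 0.606 0.037]
(215, 485) [0.41  0.747 0.045]
(140, 455) [0.246 0.599 0.181]
(185, 505) [0.389 0.746 0.18 ]
(160, 480) [0.309 0.676 0.18 ]
[-0.97  0.38 -1.06  2.22  1.37  1.71  2.2 ] 14.9833
[-1.15  0.87 -0.84  2.35  1.58  1.83  1.68]
[-0.94  0.93 -0.66  2.27  1.93  1.68  1.8 ]
```

View pics/s2.png

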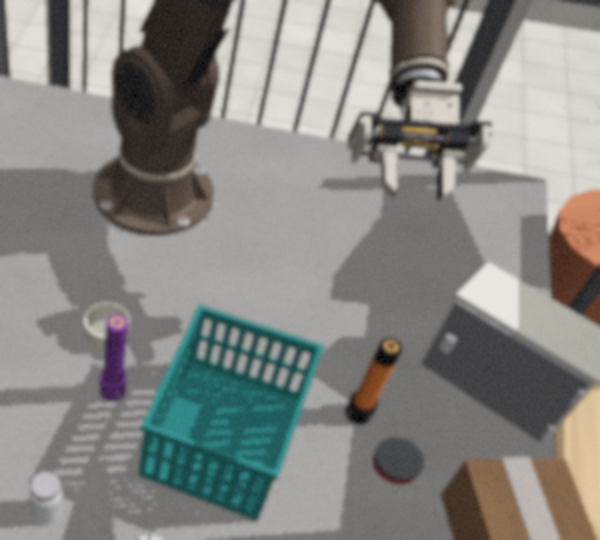

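The torch stands free at crop (375,380), and the gripper waits behind it at (420,150), clear of the box. Next I'll move to pre-grasp, then approach, grip and lift.

```bash
cat > d.py <<'E'
from h import *
S=np.array([.43,.459]);P,o,zz=pick(S,13,20,-1)
manip.move_l(P-.13*zz,o,rate=.2)
print(manip.move_l(P,o,rate=.12,contact_N=8))
print(np.round(manip.read_state()["wrist_force"],1))
manip.move_gripper(.02)
s=manip.read_state();print(s["opening"],s["finger_force"],np.round(s["joint_pos"],2),s["clock"],np.round(s["tcp_pos"]-P,4))
manip.move_l(P+[0,0,.03],rate=.06)
for dz in(.3,.25,.2):
    q=manip.solve_ik(P+[0,0,dz],o)
    print(dz,q is not None and np.round(q,2))
Q,o2,_=place(20,-1)
for b in(.3,.25,.05,0): q=manip.solve_ik(Q+[0,0,b],o2);print(b,q is not None and np.round(q,2))
s=manip.read_state();print(s["opening"],s["wrist_force"],s["clock"])
E
python3 d.py
```

```text
False
[-0.1 -0.6  0.4]
0.03283988045122189 29.99991238117218 [-0.92  0.93 -0.67  2.31  1.99  1.69  1.81] 18.075 [-0. -0.  0.]
0.3 [-0.68  0.27 -0.87  2.13  1.63  1.29  2.47]
0.25 [-0.73  0.36 -0.85  2.19  1.7   1.35  2.34]
0.2 [-0.77  0.47 -0.83  2.24  1.76  1.42  2.22]
0.3 [-0.28  0.53  0.96  1.45 -0.1   1.47 -0.28]
0.25 [-0.29  0.57  0.96  1.53 -0.13  1.37 -0.27]
0.05 [-0.18  0.75  0.77  1.74 -0.22  0.99 -0.32]
0 [-0.18  0.83  0.77  1.77 -0.29  0.91 -0.28]
0.033175290229883476 [-0.30120628 -0.17280286 -3.25481473] 18.725
```

```bash
cat > e.py <<'E'
from h import *
S=np.array([.43,.459]);P,o,zz=pick(S,13,20,-1)
manip.move_l(P+[0,0,.3],rate=.18)
q0=np.array(manip.read_state()["joint_pos"])
Q,o2,_=place(20,-1)
q1=manip.solve_ik(Q+[0,0,.3],o2);print(np.round(q0,2),np.round(q1,2))
manip.set_joints((q0+np.array(q1))/2);print(np.round(manip.read_state()["tcp_pos"],3))
manip.move_pose(Q+[0,0,.22],o2)
s=manip.read_state();print(s["opening"],s["clock"],np.round(s["joint_pos"],2),np.round(s["wrist_force"],1))
for c in("scene","top"):
    p,d=manip.read_camera(c);cv2.imwrite(f"pics/e_{c}.png",p);np.save(f"e_{c}.npy",d)
    for t in("torch_tail","torch","saddle_far","test_button_top"): print(c,t,[(round(r["p"],2),np.round(r["position"],3).tolist()) for r in manip.mark_of(t,c)])
a=cv2.imread("pics/e_scene.png")[60:280,60:280];b=cv2.imread("pics/e_top.png")[110:330,230:450]
cv2.imwrite("pics/e.png",cv2.resize(np.hstack([a,b]),None,fx=1.8,fy=1.8))
print("expect tail",CON+[0,0,.22],"lens",CON+[0,0,.22]-D*.185)
E
python3 e.py
```

```text
[-0.68  0.27 -0.87  2.13  1.63  1.29  2.47] [-0.36  0.61  1.15  1.45 -0.21  1.49 -0.16]
[ 0.54  -0.09   0.271]
0.03331153913502121 23.7833 [-0.17  0.53  0.72  1.56 -0.02  1.31 -0.4 ] [ 0.3  0.6 -2.8]
scene torch_tail [(0.68, [0.567, -0.26, 0.264]), (0.66, [0.455, -0.345, 0.051]), (0.58, [0.505, 0.052, 0.185])]
scene torch [(0.64, [0.507, 0.052, -0.001])]
scene saddle_far [(0.78, [0.458, -0.343, 0.051])]
scene test_button_top [(0.54, [0.539, -0.284, -0.001]), (0.35, [0.755, 0.017, -0.002])]
top torch_tail [(0.64, [0.505, 0.054, 0.187])]
top torch [(0.58, [0.506, 0.05, 0.003]), (0.53, [0.421, -0.367, 0.268])]
top saddle_far [(0.79, [0.46, -0.339, 0.051])]
top test_button_top []
expect tail [ 0.5655 -0.261   0.27  ] lens [ 0.41775243 -0.37233578  0.27      ]
```

View pics/e.png

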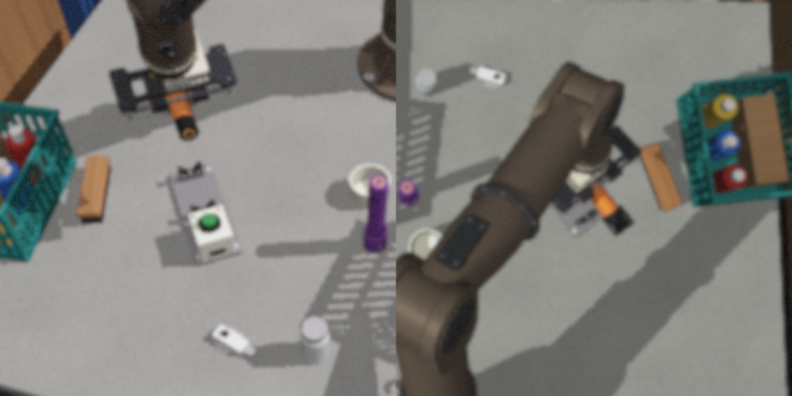

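The torch is held horizontally over the cradle: in the left view its tail is at (185,128), and the saddles (190,170) and button (208,222) are clear. Lowering it 6 mm short of the dock, then I'll slide it home.

```bash
cat > f.py <<'E'
from h import *
Q,o2,zz=place(20,-1)
B=Q-D*.006
manip.move_l(B+[0,0,.22],o2,rate=.1)
manip.move_l(B+[0,0,.015],rate=.15)
def st(t):
    s=manip.read_state();r=s["tcp_pos"]-Q;print(t,"along D %.4f side %.4f z %.4f"%(r@D,r@np.cross(UP,D),r[2]),np.round(s["wrist_force"],1),round(s["opening"],4),round(s["clock"],2));return np.array(s["tcp_pos"])
print(manip.move_l(B+[0,0,-.006],rate=.015,contact_N=4));x=st("down")
manip.move_l(x+[0,0,.0012],rate=.02)
x=st("up")
print(manip.move_l(x+D*.016,rate=.012,contact_N=5));x=st("push")
print(manip.move_l(x-[0,0,.006],rate=.012,contact_N=4));st("down2")
p,d=manip.read_camera("scene")
cv2.imwrite("pics/f.png",cv2.resize(p[100:230,100:260],None,fx=4,fy=4,interpolation=3))
print([(round(r["p"],2),np.round(r["position"],3).tolist()) for r in manip.mark_of("torch_tail","scene")])
E
python3 f.py
```

```text
True
down along D -0.0060 side -0.0004 z 0.0008 [ 1.1 -2.2  2.3] 0.0334 26.97
up along D -0.0060 side 0.0001 z 0.0017 [-0.3 -1.  -3. ] 0.0336 27.22
True
push along D -0.0011 side 0.0003 z 0.0014 [ 0.8 -1.9  1.7] 0.0333 27.88
True
down2 along D -0.0012 side -0.0006 z 0.0005 [ 0.5 -0.1  3.2] 0.0331 28.12
[(0.84, [0.506, 0.05, 0.181]), (0.54, [0.565, -0.264, 0.049]), (0.53, [0.753, 0.015, 0.002]), (0.28, [0.565, -0.261, 0.05])]
```

View pics/f.png

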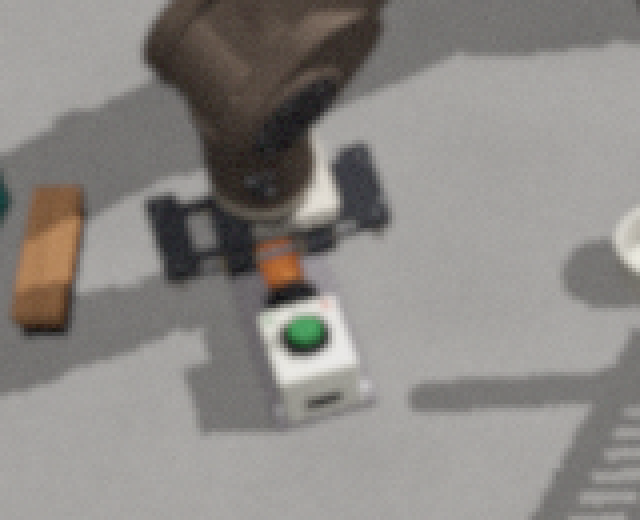

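The torch is in the saddles with its tail at crop (292,292), right by the dock. The stop was a vertical force rather than the dock, so I'll push again slightly raised.

```bash
cat > g.py <<'E'
from h import *
Q,o2,zz=place(20,-1)
def st(t):
    s=manip.read_state();r=s["tcp_pos"]-Q;f=np.array(s["wrist_force"]);print(t,"along D %.4f side %.4f z %.4f"%(r@D,r@np.cross(UP,D),r[2]),"fD %.1f"%(f@D),np.round(f,1),np.round(s["torque"],2));return np.array(s["tcp_pos"]),f@D
x,_=st("a");manip.move_l(x+[0,0,.002],rate=.02);x,f0=st("up")
for i in range(1,13):
    manip.move_l(x+D*.001*i,rate=.01);manip.wait(.1);_,f=st(i)
    if f-f0<-4: break
x,_=st("p");print(manip.move_l(x-[0,0,.006],rate=.012,contact_N=4));st("down")
print(manip.read_state()["clock"])
E
python3 g.py
```

```text
a along D -0.0012 side -0.0006 z 0.0006 fD -0.0 [ 1.2 -1.7  2.2] [-0.12 -0.28  0.08]
up along D -0.0012 side 0.0001 z 0.0021 fD 0.5 [-0.1  0.9 -3.5] [ 0.36 -0.41  0.02]
1 along D -0.0011 side 0.0003 z 0.0021 fD -4.8 [-3.7 -3.  -2.9] [-0.3   0.31  0.02]
p along D -0.0011 side 0.0003 z 0.0021 fD -4.8 [-3.7 -3.  -2.9] [-0.3   0.31  0.02]
True
down along D -0.0012 side -0.0003 z 0.0009 fD 1.3 [1.6 0.1 2.7] [-0.03 -0.47  0.16]
29.1417
```

The dock contact is confirmed: 4.8 N along the axis with no travel. Releasing and checking the seat.

```bash
cat > i.py <<'E'
from h import *
Q,o2,zz=place(20,-1)
manip.move_gripper(.075)
x=np.array(manip.read_state()["tcp_pos"])
manip.move_l(x-zz*.02,rate=.05);manip.move_l(x-zz*.17,rate=.18)
manip.move_gripper(0)
bt=CON+D*.0365
o=rv(-UP,-np.cross(UP,D))
manip.move_pose([bt[0]-.0,bt[1],.2],o)
s=manip.read_state();print(s["clock"],s["opening"],np.round(s["joint_pos"],2))
for c in("scene","top"):
    p,d=manip.read_camera(c);W=cloud(c,d);m=(np.hypot(W[...,0]-.47,W[...,1]+.335)<.16)&(W[...,2]>.03)&(W[...,2]<.09)
    P=W[m]-CON;l=P@D;w=P@np.cross(UP,D)
    for a,b in((-.07,-.02),(-.12,-.07),(-.18,-.15)):
        k=(l>a)&(l<b)&(abs(w)<.03)
        if k.sum(): print(c,a,k.sum(),"mid w %.4f"%np.mean([w[k].min(),w[k].max()]),"top z %.4f"%(np.percentile(P[k,2],95)+.05),"lmin %.3f"%l[abs(w)<.03].min())
    if c=="scene":cv2.imwrite("pics/i.png",cv2.resize(p[100:230,100:260],None,fx=4,fy=4,interpolation=3))
    for t in("torch_tail","torch"): print(c,t,[(round(r["p"],2),np.round(r["position"],3).tolist()) for r in manip.mark_of(t,c)])
E
python3 i.py
```

```text
33.1083 0.000621805190246327 [-0.08  0.52  0.58  1.6  -0.31  1.11 -0.35]
scene -0.07 130 mid w -0.0001 top z 0.0691 lmin -0.167
scene -0.12 36 mid w 0.0001 top z 0.0666 lmin -0.167
scene -0.18 3 mid w -0.0026 top z 0.0638 lmin -0.167
scene torch_tail [(0.75, [0.508, 0.049, 0.186]), (0.72, [0.565, -0.264, 0.047])]
scene torch [(0.61, [0.508, 0.052, 0.003])]
top -0.07 26 mid w -0.0010 top z 0.0749 lmin -0.185
top -0.12 112 mid w 0.0003 top z 0.0726 lmin -0.185
top -0.18 92 mid w 0.0015 top z 0.0794 lmin -0.185
top torch_tail [(0.52, [0.563, -0.264, 0.049]), (0.46, [0.507, 0.053, 0.189])]
top torch [(0.74, [0.423, -0.369, 0.051]), (0.43, [0.506, 0.05, 0.001]), (0.33, [0.544, 0.246, -0.006])]
```

View pics/i.png

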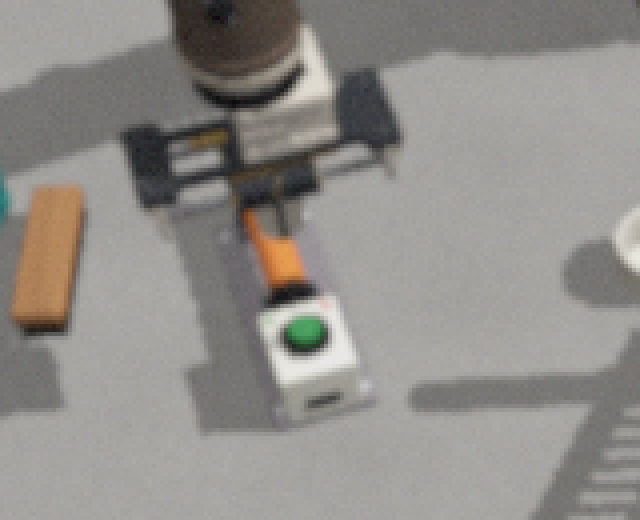

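The torch lies on axis in both saddles with its tail at the dock, crop (292,292). Pressing the button.

```bash
cat > j.py <<'E'
from h import *
bt=CON+D*.0365
manip.move_l([bt[0],bt[1],.094],rate=.12)
print(manip.move_l([bt[0],bt[1],.0735],rate=.012,contact_N=11))
s=manip.read_state();print(np.round(s["tcp_pos"],4),np.round(s["wrist_force"],1))
manip.wait(.2);s=manip.read_state();print(np.round(s["tcp_pos"],4),np.round(s["wrist_force"],1))
manip.move_l([bt[0],bt[1],.1],rate=.04);manip.move_l([bt[0],bt[1],.26],rate=.15);manip.wait(.3)
for c in("scene","top"):
    p,d=manip.read_camera(c);W=cloud(c,d);m=(np.hypot(W[...,0]-bt[0],W[...,1]-bt[1])<.01)&(W[...,2]<.12);print(c,"button z",np.round(np.median(W[m][:,2]),4))
    for t in("torch_tail","torch"): print(c,t,[(round(r["p"],2),np.round(r["position"],3).tolist()) for r in manip.mark_of(t,c)])
print(manip.read_state()["clock"])
E
python3 j.py
```

```text
True
[ 0.5947 -0.239   0.0784] [-2.2 -0.2  7.2]
[ 0.5947 -0.239   0.0784] [-2.7  0.4  7.4]
scene button z 0.0842
scene torch_tail [(0.77, [0.509, 0.053, 0.181]), (0.63, [0.566, -0.263, 0.046]), (0.52, [0.54, 0.245, 0.0])]
scene torch [(0.63, [0.507, 0.05, 0.0])]
top button z nan
top torch_tail [(0.56, [0.507, 0.05, 0.187])]
top torch [(0.71, [0.508, 0.05, 0.001]), (0.55, [0.42, -0.368, 0.054])]
38.4
  return _methods._mean(a, axis=axis, dtype=dtype,
  ret = ret.dtype.type(ret / rcount)
```

I measured 5.6 mm of travel at 7.4 N. A second, firmer press will make sure of full travel, and then I'll hand in.

```bash
python3 - <<'E'
from h import *
bt=CON+D*.0365
manip.move_l([bt[0],bt[1],.094],rate=.15)
print(manip.move_l([bt[0],bt[1],.0735],rate=.012,contact_N=20))
manip.wait(.2);s=manip.read_state();print(np.round(s["tcp_pos"],4),np.round(s["wrist_force"],1))
manip.move_l([bt[0],bt[1],.1],rate=.04);manip.move_l([bt[0],bt[1],.26],rate=.15);manip.wait(.4)
p,d=manip.read_camera("scene");W=cloud("scene",d);m=(np.hypot(W[...,0]-bt[0],W[...,1]-bt[1])<.01)&(W[...,2]<.12);print(np.median(W[m][:,2]))
print(manip.mark_of("torch_tail","scene")[1]["position"],manip.read_state()["clock"])
print(manip.close_job())
E
```

```text
True
[ 0.5947 -0.239   0.0783] [-1.4  0.4  9.2]
0.0844242814343954
[0.5065, 0.0497, 0.1844] 43.55
the job is handed in; nothing more can be done
None
```

I handed the job in at about 44 s on the robot clock; no verdict came back. The torch was stood beside the crate and let go, retaken and laid released in both saddles with its tail home on the contacts. The test button was pressed twice, to about 5.7 mm by the arm's position (needs 5.2), and came back up.

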